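Isolate the drive and set its pulley to the timing mark

TASK

Before the pulley is turned, swing the isolator's handle fully to off, so that the padlock hole in its end lines up with the hole in the fixed hasp. Then turn the pulley by hand until the dark line engraved across its rim stands right at the tip of the fixed pointer, and let go of it there. Leave the isolator off and everything else on the board where it lies.

Things in the scene. Friction and masses are not known exactly. Their poses are not given: they have to be found in the camera images.
- pulley_stand: Round grey bearing stand of the pulley, 210 mm across, fixed to the board; origin on the board under the pulley's vertical axis. Its x axis points from the pulley axis out to the pointer, which is on the side away from the robot. The pulley on it is a cup-shaped aluminium wheel, 180 mm across, lying level, its top 108 mm above the board.
- pulley_axis (a point): Point on the pulley's vertical axis at the height of the rim's top edge. The upstanding rim is 12 mm thick (inner radius 78, outer 90 mm) and rises 36 mm above the flat web inside; the hub is 44 mm across and ends 21 mm below the rim's top. The rim can be pinched from above, one finger inside and one outside, anywhere but within 25 degrees of the pointer.
- timing_mark (a point): Outer end of the pulley's timing mark, on the top outer edge of the rim (90 mm from the axis, 108 mm above the board). The mark is the only dark line engraved across the rim: 5 mm wide, over its top face and down both sides. It turns with the pulley.
- pointer (a point): Tip of the fixed steel pointer: a flat blade tapering towards the wheel on a dark bracket outside the rim. The tip is 93 mm from the axis, 3 mm clear of the rim, 108 mm above the board. x points outwards from the pulley axis, z up. Bracket and pointer reach 126 mm from the axis and 113 mm above the board.
- pulley (a joint): Turning angle of the pulley in rad, counterclockwise seen from above; at 0, or any whole turn (6.283), the timing mark is at the pointer. It may be turned either way. It is stiff (0.2 N m, about 2.5 N at the rim) and stays where it is left.
- isolator: Grey steel enclosure of the isolator, about 174x174 mm and 60 mm high, fixed to the board; origin on the board under the pivot of its handle. Its x axis points away from the hasp, which sticks out over the front edge; a cable stub is at the back. The handle lies level above the cover. Between it and the pulley, the radial saw's arm overhangs the board's far half at 0.3 to 0.45 m up.
- isolator_handle (a joint): Angle of the isolator's handle in rad: near 0 is on, 1.25 is off, at its end stop, where the hole at the handle's end lies over the hole of the fixed hasp. It grows counterclockwise seen from above. It is stiff (0.2 N m) and stays where it is left.
- handle_pivot (a point): Point on the vertical pivot of the isolator's handle, at the grip bar's mid-height (92 mm above the board).
- handle_grip (a point): Centre of the handle's black grip bar, 72 mm from the pivot and 92 mm above the board. The bar runs from the pivot out to 102 mm, is 18 mm wide and 24 mm high, with 20 mm clear between it and the cover below. x of this frame points along the bar towards the pivot, z up.
- handle_hole (a point): Centre of the 12 mm padlock hole in the flat steel eye at the end of the handle, 125 mm from the pivot, 80 mm above the board (underside of the eye).
- hasp_hole (a point): Centre of the 12 mm padlock hole in the fixed steel hasp on the front of the isolator, 125 mm from the pivot; the point is 4 mm above the hasp's plate (80 mm above the board), where the handle's hole comes to lie.
- tape_measure_mid (a point): Bystander: tape measure standing on edge, 32x79x67 mm, loose; the point is inside it, half-way up. Leave it where it lies.
- offcut_a_mid (a point): Bystander: flat pine offcut, 45x115x19 mm, loose; the point is inside it, half-way up. Leave it where it lies.
- oil_can_mid (a point): Bystander: drip oil can, 52 mm across, 120 mm tall, loose; the point is inside it, half-way up. Leave it where it lies.

How it is judged:
By the outcome, as a careful person would: the job done as asked, in the order asked, and still so for the second after the job is handed in, with the robot touching nothing.
It also fails if it takes over 72 s, if anything falls off the work surface, if the arm or the gripper's body presses on something with over 40 N, if the wrist force passes 120 N, or if a joint passes its speed limit or range.

ROBOT

A 7-joint arm with a two-finger parallel gripper is mounted at the origin on a cart in front of the work surface, level with it; the furniture and walls round the work are solid. World frame = base frame: x ahead of the robot, y to its left, z up, the work surface at z = 0. Lengths are in m, angles in rad, forces in N, time in s.
With the tool pointing down it reaches from about 0.35 to 0.9 m from the base axis. Payload 7.2 kg.
Tool frame: the origin (TCP) lies on the centre line of the jaws, within the pads' length; the fingertips stand 19 mm ahead of it and the grasp point (between the pads) is the TCP; z points along the fingers, y is the line along which they close (so a half turn about z gives the same grasp; the last joint's range is limited). The gripper opens to 88 mm and grips with 3 to 60 N. Pads are 20 mm wide; open, the fingers measure 115 mm over their backs; the gripper's body (75 mm by 178 mm) begins 61 mm behind the grasp point.
Start: joints at [1.118, 0.411, -0.013, 1.596, 0.006, 1.134, -0.082], TCP at [0.235, -0.579, 0.242] pointing down, gripper open.
Joint ranges: [-2.95, 2.95], [-0.29, 1.99], [-1.47, 1.44], [0.14, 2.54], [-1.03, 4.17], [0.13, 1.85], [-2.86, 2.86]. Speed limits (rad/s): [2.39, 2.39, 3.01, 3.01, 3.14, 3.14, 3.14].

INTERFACE

Orientations are given as a unit quaternion [w, x, y, z].
In Python, from station import manip gives the robot as it stands.
- The arm moves only by the shell command python3 -m handwheel 'ROWS' [FORCE]. ROWS is JSON, a list that holds one entry, the list of rows, each a list of 7 numbers: the shift along the world's x, y, z in mm, then the turn, a rotation vector about the world's x, y, z in rad, then the opening, from 0 (shut) to 1 (fully open). In form: [[[tx, ty, tz, ax, ay, az, hand], ...]]. A call has exactly 5 rows; each row shifts and turns the commanded pose from where the row before left it; what a row does not reach is not made up. A row lasts 1/8 s, in which the tool goes at most 62.5 mm and 10.7 degrees, less where a joint would pass 70% of its speed; a pose out of reach is approached as far as the arm can. A call is refused whole if a number of a shift passes 62.5 or a number of a turn 0.188, either way. A call with a gripper value outside its range is refused whole. The fingers move at their own pace and stop on an object; FORCE is the grip in N (left out, the last holds). Time passes only in rows, so rows that do not move let the fingers close, or fill a call up. It gives the time, the measured TCP pose, the force, the opening and the grip force at its end, in the units of the state.
- manip.state(): the state, without advancing time (a new reading comes with each control period).
- manip.snapshot(name): name is "scene" or "top"; returns the picture (384x512x3 uint8, blue, green, red); there is no depth.
- manip.calibration(name): a dict with "K" (3x3 intrinsics, pixels), "k1" (the pictures are not rectified: a ray, as slopes to the right and down, at radius r is drawn at 1 + k1 r^2 times it, then the intrinsics apply), "R" (3x3) and "t" (3): a world point X has camera coordinates R X + t. Camera axes: x right, y down, z forward; pixel columns grow to the right and rows downward; lengths in m; the calibration is good to about 2 mm. A picture is of the moment at which its call begins. calibration takes no time and is no camera call.
- manip.close_job(): hands the job in; it is judged then, once.
The state is a dict: "t": time; "qpos": joint angles; "qvel": joint speeds; "joint_efforts": joint torques, N m; "eef_pos": TCP position; "eef_rot": TCP orientation; "contact_force": force on the tool from outside, world axes, zero at the start; "moment": the same for the moment, N m; "width": finger opening in m; "gripper_force": force on a finger pad.
Only numpy, scipy, OpenCV 4.12 (cv2) and the standard library are available. Lean on these libraries where they do the work, as an engineer would, in place of code of your own. Each camera call takes 0.05 s, during which the arm holds its last target. There are 200 camera calls.

## Working session

There is one attempt and no reset: what is moved stays moved. The work goes in short steps, Python scripts to look and compute and a shell command to move; the robot and the scene stay as the last step left them, time stands still between calls to the robot, and variables do not carry over. Pictures are saved under pics/ and viewed, at most 10 in all, crops included, and the job is handed in when it is done.

```bash
mkdir -p pics; cat > h.py <<'E'
import numpy as np, cv2
from station import manip
def ray(c,u,v):
    K=np.array(c["K"]);R=np.array(c["R"]);t=np.array(c["t"])
    d=np.array([(u-K[0,2])/K[0,0],(v-K[1,2])/K[1,1]]);p=d.copy()
    for _ in range(20): p=d/(1+c["k1"]*(p@p))
    return -R.T@t, R.T@np.array([p[0],p[1],1])
def onplane(name,u,v,z):
    o,d=ray(manip.calibration(name),u,v); return o+d*(z-o[2])/d[2]
def proj(name,X):
    c=manip.calibration(name);K=np.array(c["K"]);x=np.array(c["R"])@np.array(X)+np.array(c["t"])
    p=x[:2]/x[2];p=p*(1+c["k1"]*(p@p));return np.array([K[0,0]*p[0]+K[0,2],K[1,1]*p[1]+K[1,2]])
E
python3 - <<'E'
from h import *
for n in("scene","top"):
    im=manip.snapshot(n);cv2.imwrite(f"pics/{n}0.png",im)
    cv2.imwrite(f"pics/{n}0b.png",cv2.resize(im,(800,600),interpolation=cv2.INTER_CUBIC))
    c=manip.calibration(n);print(n,-np.array(c["R"]).T@np.array(c["t"]),c["K"],c["k1"])
print(manip.state())
E
```

```text
scene [-0.09375904  0.70917223  0.6968888 ] [[372.72246573   0.         249.75803773]
 [  0.         372.72246573 192.87987041]
 [  0.           0.           1.        ]] -0.05382466017108464
top [0.33203769 0.03367569 1.02220278] [[366.65809944   0.         256.26853967]
 [  0.         366.65809944 192.09605008]
 [  0.           0.           1.        ]] -0.09513892319229311
{'t': 0.1, 'qpos': array([ 1.11779311,  0.41179911, -0.01271618,  1.59694287,  0.00558221,
        1.13429909, -0.08220367]), 'qvel': array([ 7.73327842e-04, -1.84252770e-03,  6.24496137e-04, -1.51269320e-03,
        2.03683801e-04,  1.18983775e-05,  1.12434129e-03]), 'joint_efforts': array([ 2.70737983e-03, -5.89104402e+01,  6.43823426e-01, -2.91710258e+01,
       -5.38169383e-02,  1.44850620e-02,  8.85881150e-05]), 'eef_pos': array([ 0.23442606, -0.57891504,  0.24091324]), 'eef_rot': array([-6.84515075e-04,  9.81545993e-01,  1.91224904e-01, -1.75093493e-04]), 'contact_force': array([ 0.26299314, -0.35048504,  0.49958171]), 'moment': array([ 0.03012422, -0.02579921, -0.02395347]), 'gripper_force': 0.0, 'width': 0.08785316953333812}
```

View pics/scene0b.png

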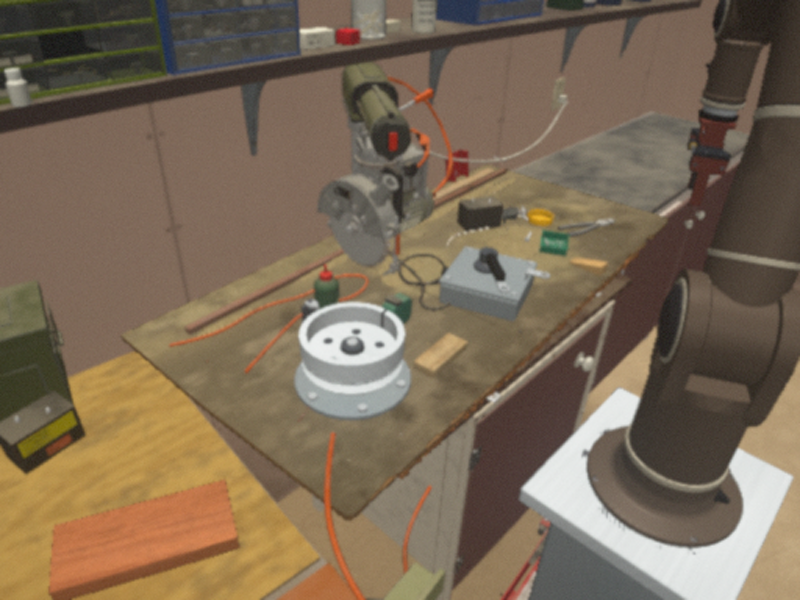

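View pics/top0b.png

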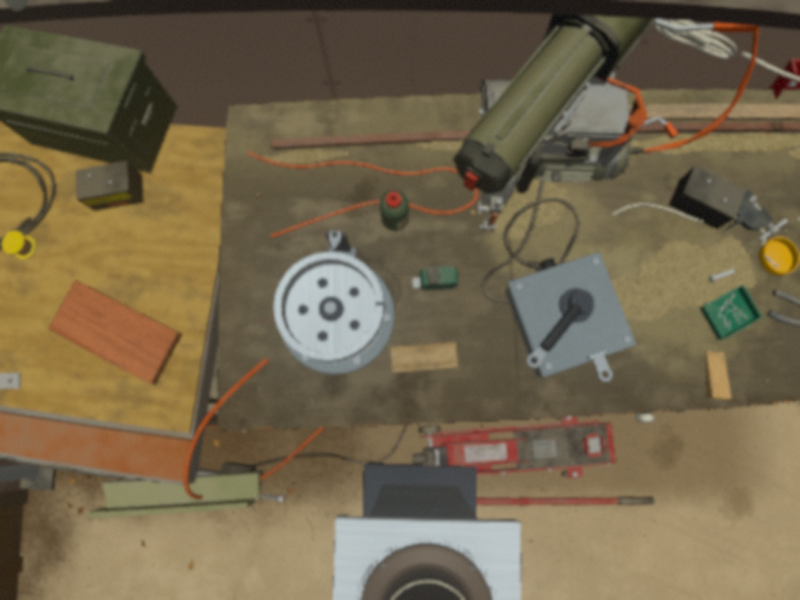

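The top view shows the pulley axis near (331,307), the pointer tip near (335,250) and a dark mark near (385,302). The isolator pivot is near (577,303), the handle eye at (534,360) and the hasp hole at (605,374). All are in 800-px coordinates. I'll refine these on crops.

```bash
python3 - <<'E'
from h import *
im=cv2.imread("pics/top0.png")
a=cv2.resize(im[140:245,170:260],None,fx=5,fy=5,interpolation=cv2.INTER_CUBIC)   # x 170.., y140
b=cv2.resize(im[155:250,320:410],None,fx=5,fy=5,interpolation=cv2.INTER_CUBIC)
out=np.zeros((525,900,3),np.uint8);out[:,:450]=a;out[:475,450:]=b
cv2.imwrite("pics/crop0.png",cv2.resize(out[:, :],(800,467)))
for n in("top","scene"):
  print(n,proj(n,manip.state()["eef_pos"]))
E
```

```text
top [542.16636699 310.2306703 ]
scene [445.13752653 120.26202999]
```

View pics/crop0.png

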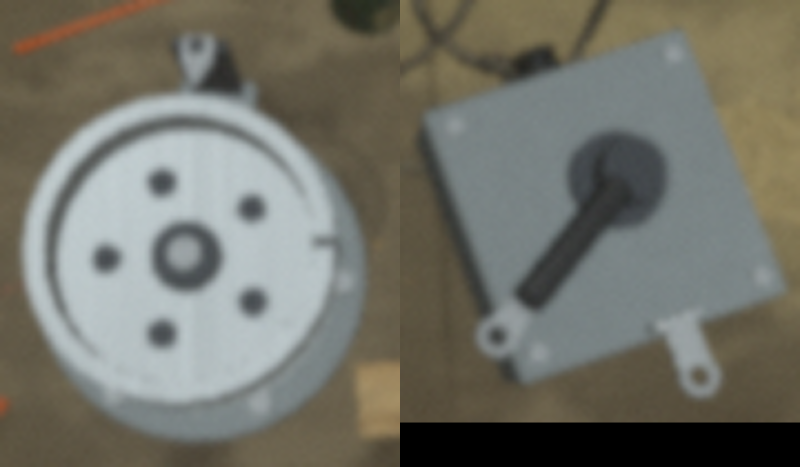

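```bash
python3 - <<'E'
from h import *
def P(u,v,z,ox=170,oy=140,sx=0): return onplane("top",ox+(u-sx)/4.4444,oy+v/4.4444,z)[:2]
rim=np.array([P(*p,.108) for p in((22,248),(337,248),(179,92),(179,403),(68,138),(291,359),(68,359))])
A=np.c_[2*rim,np.ones(len(rim))];s=np.linalg.lstsq(A,(rim**2).sum(1),rcond=None)[0]
c=s[:2];print("axis",c,"r",np.sqrt(s[2]+c@c))
for n,p in(("mark",(338,241)),("ptr",(195,90)),("hub",(185,253))):
    q=P(*p,.108 if n!="hub" else .087)-c;print(n,q+c,np.hypot(*q),np.degrees(np.arctan2(q[1],q[0])))
I=lambda u,v,z:P(u,v,z,320,155,400)
pv=I(617,180,.085);hh=I(497,337,.082);hs=I(700,378,.078)
print("pivot",pv)
for n,q in(("hh",hh),("hs",hs)):
    d=q-pv;print(n,q,np.hypot(*d),np.degrees(np.arctan2(d[1],d[0])))
d=hh-hs;print("chord",np.hypot(*d))
E
```

```text
axis [0.50092849 0.16963974] r 0.09114759255606991
mark [0.50472037 0.07874265] 0.0909761503916417 -87.61122042005599
ptr [0.59281603 0.1648407 ] 0.09201277801681809 -2.9896882374901317
hub [0.49979715 0.16922133] 0.0012062283705480143 -159.70350528050446
pivot [ 0.51182671 -0.24061998]
hh [ 0.41878229 -0.16836836] 0.11780305110125137 142.1696531551251
hs [ 0.39709616 -0.2877704 ] 0.12404137071585032 -157.65897446872285
chord 0.12135540723596036
```

```bash
python3 - <<'E'
from h import *
for z in(.3,.4): print("saw",onplane("top",300,120,z),onplane("top",310,135,z))
print("tape",onplane("top",280,177,.05),"can",onplane("top",252,133,.06))
u=lambda d:np.array([np.cos(np.radians(d)),np.sin(np.radians(d))])
pv=np.array([.513,-.243])
prev=np.array([.2344,-.5789])
for f,o in((140,45),(140,22),(150,22),(160,22),(170,22),(180,22),(190,22),(196,22),(202,22)):
    p=pv+.085*u(f)+o/1e3*u(f-90);print(f,p.round(4),((p-prev)*1e3).round(1));prev=p
E
python3 -m handwheel '[[[20,42,0,0,0,0,0.0],[24,42,0,0,0,0,0],[24,42,0,0,0,0,0],[24,42,0,0,0,0,0],[24,42,0,0,0,0,0]]]' 20
```

```text
saw [ 0.62879608 -0.03924991  0.3       ] [ 0.59601838 -0.05987361  0.3       ]
saw [ 0.58770535 -0.02915224  0.4       ] [ 0.55946622 -0.04692028  0.4       ]
tape [ 0.56518306 -0.00953026  0.05      ] can [0.68660956 0.06950291 0.06      ]
140 [ 0.4768 -0.1539] [242.4 425. ]
140 [ 0.462  -0.1715] [-14.8 -17.6]
150 [ 0.4504 -0.1814] [-11.6  -9.9]
160 [ 0.4407 -0.1933] [ -9.7 -11.8]
170 [ 0.4331 -0.2066] [ -7.5 -13.3]
180 [ 0.428 -0.221] [ -5.1 -14.4]
190 [ 0.4255 -0.2361] [ -2.5 -15.1]
196 [ 0.4252 -0.2453] [-0.2 -9.2]
202 [ 0.4259 -0.2544] [ 0.7 -9.2]
t: 0.72
eef_pos: [0.3511, -0.3677, 0.2415]
eef_rot: [-0.0, 0.982, 0.191, -0.0]
contact_force: [0.9, -0.0, -0.4]
width: 0.0412
gripper_force: 0.0
```

```bash
python3 -m handwheel '[[[26,43,0,0,0,0,0],[26,43,0,0,0,0,0],[26,43,0,0,0,0,0],[24,43,0,0,0,0,0],[24,42,0,0,0,0,0]]]'; python3 -m handwheel '[[[0,0,-30,0,0,0,0],[0,0,-35,0,0,0,0],[0,0,-35,0,0,0,0],[0,0,-30,0,0,0,0],[0,0,-17,0,0,0,0]]]'; python3 - <<'E'
from h import *
im=manip.snapshot("top");cv2.imwrite("pics/t1.png",cv2.resize(im[140:260,270:430],None,fx=5,fy=5,interpolation=cv2.INTER_CUBIC))
print(proj("top",[.477,-.154,.075]))
E
```

```text
t: 1.35
eef_pos: [0.477, -0.1538, 0.2415]
eef_rot: [0.0, 0.982, 0.191, -0.0]
contact_force: [1.0, -0.4, -0.2]
width: 0.0005
gripper_force: 0.0
t: 1.98
eef_pos: [0.4756, -0.155, 0.0928]
eef_rot: [-0.001, 0.982, 0.191, -0.001]
contact_force: [-0.1, 0.0, 0.1]
width: 0.0003
gripper_force: 0.0
[335.36777781 208.68861764]
```

View pics/t1.png

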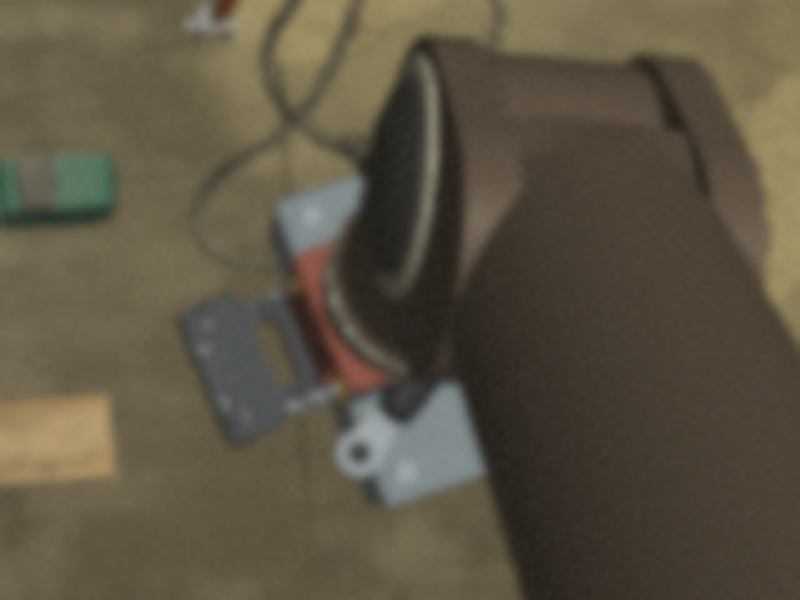

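The eye is still at crop (360,452), which is where it started. The gripper is beside the bar and clear of it, so I'll push it counterclockwise.

```bash
python3 -m handwheel '[[[-7,-8,0,0,0,0,0],[-7,-8,0,0,0,0,0],[-6,-5,0,0,0,0,0],[-6,-5,0,0,0,0,0],[-5,-6,0,0,0,0,0]]]'; python3 -m handwheel '[[[-5,-6,0,0,0,0,0],[-4,-7,0,0,0,0,0],[-4,-7,0,0,0,0,0],[-3,-7,0,0,0,0,0],[-2,-7,0,0,0,0,0]]]'; python3 -m handwheel '[[[-1,-4,0,0,0,0,0],[-1,-4,0,0,0,0,0],[-1,-4,0,0,0,0,0],[0,-2,0,0,0,0,0],[0,0,0,0,0,0,0]]]'
```

```text
t: 2.65
eef_pos: [0.4458, -0.1876, 0.0952]
eef_rot: [0.0, 0.982, 0.191, 0.001]
contact_force: [2.5, 2.5, 1.2]
width: 0.0004
gripper_force: 1.2
t: 3.28
eef_pos: [0.4272, -0.2217, 0.0945]
eef_rot: [-0.0, 0.982, 0.191, -0.0]
contact_force: [1.8, 1.7, -0.1]
width: 0.0003
gripper_force: 1.1
t: 3.9
eef_pos: [0.4244, -0.2356, 0.0946]
eef_rot: [0.0, 0.982, 0.191, -0.0]
contact_force: [-0.4, 1.0, -0.5]
width: 0.0009
gripper_force: 0.4
```

```bash
python3 -m handwheel '[[[0,-3,0,0,0,0,0],[0,-3,0,0,0,0,0],[0,-2,0,0,0,0,0],[0,0,0,0,0,0,0],[0,0,0,0,0,0,0]]]';  python3 -m handwheel '[[[0,-2,0,0,0,0,0],[0,-2,0,0,0,0,0],[0,-1,0,0,0,0,0],[0,0,0,0,0,0,0],[0,0,0,0,0,0,0]]]'; python3 - <<'E'
from h import *
im=manip.snapshot("top");cv2.imwrite("pics/t2.png",cv2.resize(im[170:260,320:420],None,fx=6,fy=6,interpolation=cv2.INTER_CUBIC))
E
```

```text
t: 4.53
eef_pos: [0.4244, -0.2436, 0.0946]
eef_rot: [0.0, 0.982, 0.191, -0.0]
contact_force: [-0.0, 0.1, -0.1]
width: 0.0008
gripper_force: 0.3
t: 5.15
eef_pos: [0.4245, -0.2484, 0.0946]
eef_rot: [0.0, 0.982, 0.191, -0.0]
contact_force: [1.4, 0.8, 0.5]
width: 0.0
gripper_force: 0.6
```

View pics/t2.png

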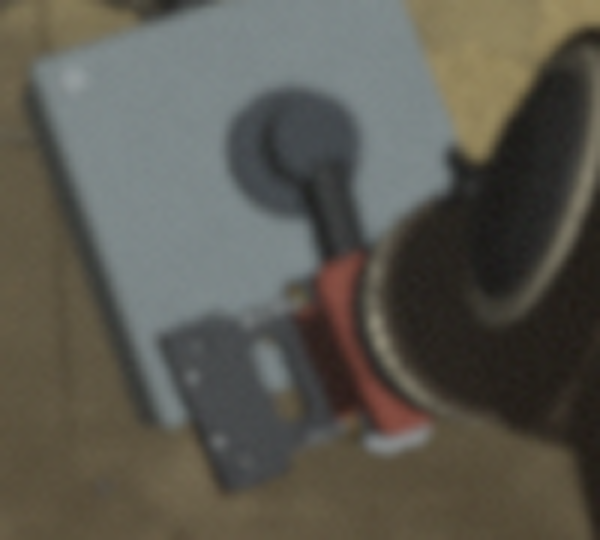

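The bar now points about 18° right of image-down, from (310,140) to (345,245). The hasp is at about 20–22°, so it's a little short and not yet at the stop.

```bash
for i in 1; do python3 -m handwheel '[[[0,-1,0,0,0,0,0],[0,-1,0,0,0,0,0],[0,-1,0,0,0,0,0],[0,0,0,0,0,0,0],[0,0,0,0,0,0,0]]]'; python3 -m handwheel '[[[0,-1,0,0,0,0,0],[0,-1,0,0,0,0,0],[0,-1,0,0,0,0,0],[0,0,0,0,0,0,0],[0,0,0,0,0,0,0]]]'; done
```

```text
t: 5.82
eef_pos: [0.4245, -0.2514, 0.0946]
eef_rot: [0.0, 0.982, 0.191, -0.0]
contact_force: [0.7, 1.4, -0.6]
width: 0.0007
gripper_force: 0.7
t: 6.45
eef_pos: [0.4245, -0.2545, 0.0946]
eef_rot: [0.0, 0.982, 0.191, -0.0]
contact_force: [0.5, 1.6, 0.2]
width: 0.0006
gripper_force: 0.6
```

```bash
python3 -m handwheel '[[[0,-1,0,0,0,0,0],[0,-1,0,0,0,0,0],[0,-1,0,0,0,0,0],[0,0,0,0,0,0,0],[0,0,0,0,0,0,0]]]'; python3 -m handwheel '[[[0,-1,0,0,0,0,0],[0,-1,0,0,0,0,0],[0,-1,0,0,0,0,0],[0,0,0,0,0,0,0],[0,0,0,0,0,0,0]]]'
```

```text
t: 7.08
eef_pos: [0.4246, -0.2575, 0.0947]
eef_rot: [0.0, 0.982, 0.191, -0.0]
contact_force: [0.8, 0.9, 0.1]
width: 0.0004
gripper_force: 0.6
t: 7.7
eef_pos: [0.4247, -0.2592, 0.0946]
eef_rot: [-0.001, 0.981, 0.192, -0.0]
contact_force: [0.9, 6.5, 1.9]
width: 0.0007
gripper_force: 2.8
```

The force is rising, so the bar is at the stop. I'll press 2 mm more, back off, lift and look.

```bash
python3 -m handwheel '[[[0,-1,0,0,0,0,0],[0,-1,0,0,0,0,0],[0,0,0,0,0,0,0],[0,0,0,0,0,0,0],[0,0,0,0,0,0,0]]]'; python3 -m handwheel '[[[0,5,0,0,0,0,0],[0,15,0,0,0,0,0],[0,10,10,0,0,0,0],[0,0,40,0,0,0,0],[0,0,40,0,0,0,0]]]'; python3 -m handwheel '[[[0,40,20,0,0,0,0.5],[0,50,20,0,0,0,0.5],[-5,50,0,0,0,0,0.5],[-10,50,0,0,0,0,0.5],[-10,50,0,0,0,0,0.5]]]'; python3 - <<'E'
from h import *
im=manip.snapshot("top");cv2.imwrite("pics/t3raw.png",im);cv2.imwrite("pics/t3.png",cv2.resize(im[155:250,320:410],None,fx=6,fy=6,interpolation=cv2.INTER_CUBIC))
E
```

```text
t: 8.32
eef_pos: [0.4247, -0.2594, 0.0946]
eef_rot: [-0.002, 0.981, 0.192, -0.0]
contact_force: [-0.5, 11.7, 4.9]
width: 0.0
gripper_force: 5.8
t: 8.95
eef_pos: [0.4244, -0.2316, 0.1862]
eef_rot: [-0.0, 0.981, 0.192, -0.0]
contact_force: [0.8, -0.9, 0.2]
width: 0.0005
gripper_force: 0.0
t: 9.57
eef_pos: [0.399, 0.0095, 0.2255]
eef_rot: [0.001, 0.982, 0.191, 0.001]
contact_force: [0.5, -0.1, -0.3]
width: 0.043
gripper_force: 0.0
```

View pics/t3.png

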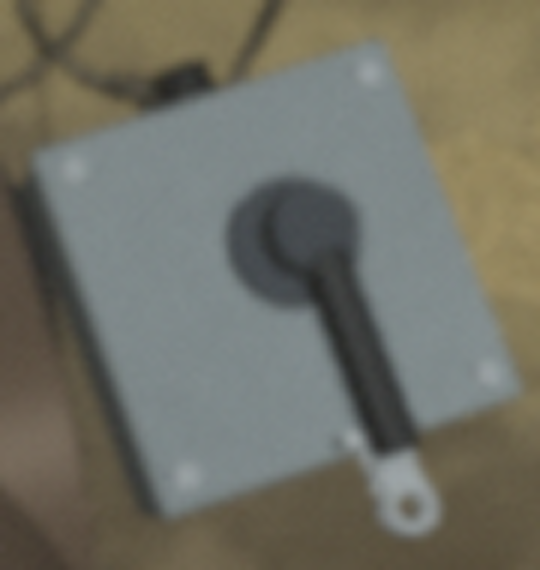

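The handle's eye at crop (410,507) covers the hasp, and its hole is open. That matches the hasp hole measured earlier, so the isolator is off. Next is the pulley.

```bash
python3 -m handwheel '[[[0,38,0,0,0,0.168,0.5],[0,38,0,0,0,0.168,0.5],[8,38,0,0,0,0.168,0.5],[8,38,0,0,0,0.168,0.5],[7,37,0,0,0,0.166,0.5]]]'; python3 -m handwheel '[[[0,0,-20,0,0,0,0.5],[0,0,-25,0,0,0,0.5],[0,0,-10,0,0,0,0.5],[0,0,0,0,0,0,0.5],[0,0,0,0,0,0,0.5]]]' 25; python3 - <<'E'
from h import *
s=manip.state();w,x,y,z=s["eef_rot"]
print(s["eef_pos"],"yline",np.degrees(2*np.arctan2(y,x))-90, s["qpos"])
E
```

```text
t: 10.25
eef_pos: [0.4227, 0.1979, 0.2254]
eef_rot: [0.001, 0.817, 0.576, 0.0]
contact_force: [1.3, -0.3, 0.3]
width: 0.0438
gripper_force: 0.0
t: 10.88
eef_pos: [0.423, 0.1969, 0.1706]
eef_rot: [0.0, 0.819, 0.574, 0.001]
contact_force: [0.3, -0.3, 0.5]
width: 0.0437
gripper_force: 0.0
[0.42303815 0.19690694 0.17055003] yline -19.94609194165949 [ 0.04382754  0.30050573 -0.68712408  2.01576029  0.24191895  0.90384173
 -1.12027908]
```

```bash
python3 -m handwheel '[[[-1,1,-20,0,0,0,0.5],[0,0,-20,0,0,0,0.5],[0,0,-20,0,0,0,0.5],[0,0,-12,0,0,0,0.5],[0,0,0,0,0,0,0.5]]]';python3 -m handwheel '[[[0,0,0,0,0,0,0],[0,0,0,0,0,0,0],[0,0,0,0,0,0,0],[0,0,0,0,0,0,0],[0,0,0,0,0,0,0]]]' 25; python3 - <<'E'
from h import *
s=manip.state();c=np.array([.5009,.1696]);d=s["eef_pos"][:2]-c
a=np.arctan2(d[1],d[0]);r=.084;print(np.hypot(*d),np.degrees(a))
p=c+d
for k in range(1,18):
    b=a+np.radians(5*k);q=c+r*np.array([np.cos(b),np.sin(b)]);print(5*k,((q-p)*1e3).round(1),end=' ');p=q
E
```

```text
t: 11.5
eef_pos: [0.4215, 0.1976, 0.0976]
eef_rot: [-0.0, 0.819, 0.574, -0.0]
contact_force: [-0.3, -0.2, 0.4]
width: 0.0439
gripper_force: 0.0
t: 12.12
eef_pos: [0.4226, 0.1976, 0.098]
eef_rot: [0.0, 0.819, 0.574, 0.001]
contact_force: [4.8, -1.0, 1.9]
width: 0.0126
gripper_force: 24.7
0.08318290585559478 160.32301344194283
5 [-2.9 -6.7] 10 [-1.5 -7.2] 15 [-0.9 -7.3] 20 [-0.3 -7.3] 25 [ 0.4 -7.3] 30 [ 1.  -7.3] 35 [ 1.6 -7.1] 40 [ 2.2 -7. ] 45 [ 2.8 -6.8] 50 [ 3.4 -6.5] 55 [ 4.  -6.2] 60 [ 4.5 -5.8] 65 [ 5.  -5.4] 70 [ 5.4 -4.9] 75 [ 5.8 -4.4] 80 [ 6.2 -3.9] 85 [ 6.5 -3.3]
```

The rim is pinched at 12.6 mm. I'll turn it 5° per row and check the force on the way.

```bash
python3 -m handwheel '[[[-2,-6.7,0,0,0,0.0873,0],[-1.5,-7.2,0,0,0,0.0873,0],[-0.9,-7.3,0,0,0,0.0873,0],[-0.3,-7.3,0,0,0,0.0873,0],[0.4,-7.3,0,0,0,0.0873,0]]]';python3 -m handwheel '[[[1,-7.3,0,0,0,0.0873,0],[1.6,-7.1,0,0,0,0.0873,0],[2.2,-7,0,0,0,0.0873,0],[2.8,-6.8,0,0,0,0.0873,0],[3.4,-6.5,0,0,0,0.0873,0]]]'
```

```text
t: 12.75
eef_pos: [0.4185, 0.1628, 0.0981]
eef_rot: [0.0, 0.674, 0.739, 0.002]
contact_force: [6.1, 2.6, -4.3]
width: 0.0126
gripper_force: 24.6
t: 13.38
eef_pos: [0.4296, 0.1285, 0.0981]
eef_rot: [0.0, 0.498, 0.867, 0.002]
contact_force: [5.4, 5.3, -5.0]
width: 0.0125
gripper_force: 24.7
```

```bash
python3 -m handwheel '[[[4,-6.2,0,0,0,0.0873,0],[4.5,-5.8,0,0,0,0.0873,0],[5,-5.4,0,0,0,0.0873,0],[5.4,-4.9,0,0,0,0.0873,0],[5.8,-4.4,0,0,0,0.0873,0]]]'; python3 -m handwheel '[[[0,0,0,0,0,0,0],[0,0,0,0,0,0,0],[0,0,0,0,0,0,0],[0,0,0,0,0,0,0],[0,0,0,0,0,0,0]]]'; python3 - <<'E'
from h import *
im=manip.snapshot("top");cv2.imwrite("pics/t4raw.png",im)
cv2.imwrite("pics/t4.png",cv2.resize(im[145:205,185:255],None,fx=10,fy=10,interpolation=cv2.INTER_CUBIC))
s=manip.state();print(s["eef_rot"])
E
```

```text
t: 14.0
eef_pos: [0.454, 0.1021, 0.0981]
eef_rot: [0.0, 0.299, 0.954, 0.002]
contact_force: [3.7, 5.9, -2.8]
width: 0.0127
gripper_force: 25.1
t: 14.62
eef_pos: [0.4544, 0.1018, 0.0981]
eef_rot: [0.001, 0.3, 0.954, 0.002]
contact_force: [5.7, 3.1, -3.6]
width: 0.0124
gripper_force: 24.7
[8.63633360e-04 2.99915465e-01 9.53963914e-01 1.67884550e-03]
```

View pics/t4.png

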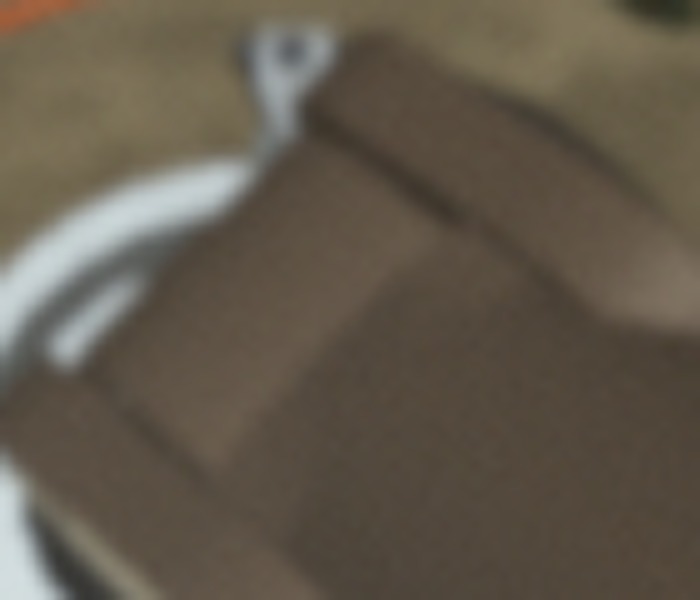

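The forearm hides the mark, but the pointer is visible at (285,120). I'll turn the remaining 9.5° or so, let go, back away and look.

```bash
python3 -m handwheel '[[[6.2,-3.9,0,0,0,0.0873,0],[5.9,-3,0,0,0,0.0785,0],[0,0,0,0,0,0,0],[0,0,0,0,0,0,0],[0,0,0,0,0,0,0]]]'; python3 -m handwheel '[[[0,0,0,0,0,0,0.5],[0,0,0,0,0,0,0.5],[0,0,0,0,0,0,0.5],[0,0,30,0,0,0,0.5],[0,0,50,0,0,0,0.5]]]'; python3 -m handwheel '[[[-10,-50,20,0,0,0,0.5],[-10,-60,0,0,0,0,0.5],[-10,-60,0,0,0,0,0.5],[0,-60,0,0,0,0,0.5],[0,0,0,0,0,0,0.5]]]'; python3 - <<'E'
from h import *
im=np.mean([manip.snapshot("top").astype(float) for _ in range(8)],0).astype(np.uint8);cv2.imwrite("pics/t5raw.png",im)
cv2.imwrite("pics/t5.png",cv2.resize(im[145:195,185:245],None,fx=12,fy=12,interpolation=cv2.INTER_CUBIC))
E
```

```text
t: 15.3
eef_pos: [0.4663, 0.0949, 0.0981]
eef_rot: [0.001, 0.22, 0.975, 0.002]
contact_force: [4.7, 2.2, -1.5]
width: 0.0126
gripper_force: 25.1
t: 15.92
eef_pos: [0.4639, 0.0933, 0.1774]
eef_rot: [-0.002, 0.22, 0.976, -0.0]
contact_force: [1.3, 0.4, 0.1]
width: 0.0438
gripper_force: 0.0
t: 16.55
eef_pos: [0.4341, -0.1412, 0.1971]
eef_rot: [-0.001, 0.224, 0.975, -0.0]
contact_force: [-0.0, 1.0, 0.0]
width: 0.0438
gripper_force: 0.0
```

View pics/t5.png

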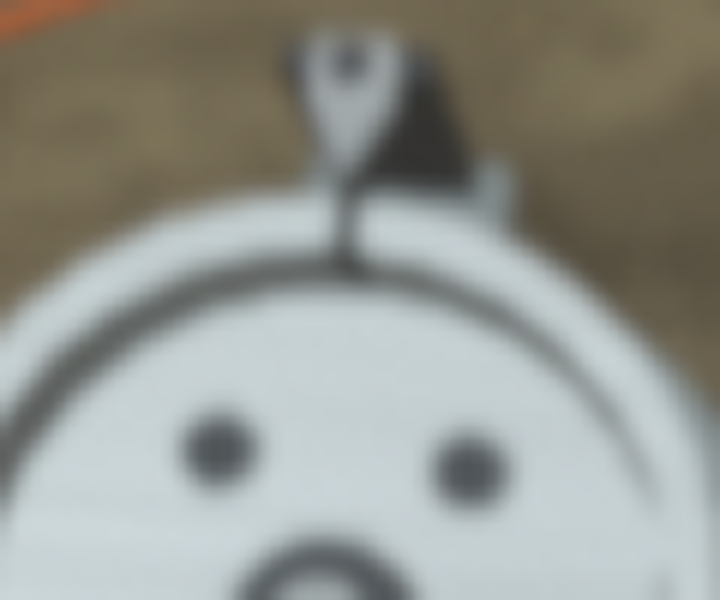

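The dark line, at crop x≈344 and rows 190–265, stands right under the pointer tip at (345,178). I'll put a subpixel number on that.

```bash
python3 - <<'E'
from h import *
g=cv2.imread("pics/t5raw.png",0).astype(float)
c=np.array([.5009,.1696])
A=lambda u,v:(lambda q:np.degrees(np.arctan2(q[1],q[0])))(onplane("top",u,v,.108)[:2]-c)
x=np.arange(208,221)
for v in range(161,167):   # mark: dark dip on the rim
    r=g[v,208:221];w=np.clip(np.percentile(r,70)-8-r,0,None);u=(w*x).sum()/w.sum();print("mark",v,u.round(2),A(u,v).round(2),w.sum().round())
for v in range(149,161):   # blade: bright
    x2=np.arange(208,221);r=g[v,208:221];w=np.clip(r-np.percentile(r,40)-15,0,None);u=(w*x2).sum()/max(w.sum(),1);print("blade",v,u.round(2),A(u,v).round(2),w.sum().round())
E
```

```text
mark 161 215.96 -6.52 162.0
mark 162 214.35 -4.07 136.0
mark 163 213.42 -2.65 144.0
mark 164 213.23 -2.49 167.0
mark 165 212.63 -1.54 230.0
mark 166 212.14 -0.73 258.0
blade 149 214.99 -2.92 60.0
blade 150 214.74 -2.74 82.0
blade 151 214.41 -2.44 92.0
blade 152 213.87 -1.86 188.0
blade 153 213.69 -1.72 210.0
blade 154 213.62 -1.74 200.0
blade 155 213.47 -1.64 162.0
blade 156 213.37 -1.61 120.0
blade 157 213.09 -1.3 81.0
blade 158 212.06 0.15 118.0
blade 159 211.04 1.69 167.0
blade 160 210.35 2.76 127.0
```

```bash
python3 - <<'E'
from h import *
g=cv2.imread("pics/t5raw.png",0).astype(float)
c=np.array([.5009,.1696])
def A(u,v):
    q=onplane("top",u,v,.108)[:2]-c;return np.degrees(np.arctan2(q[1],q[0])).round(2),(np.hypot(*q)*1e3).round(1)
for v in range(161,167):
    x=np.arange(209,219);r=g[v,209:219];k=[0,1,8,9];b=np.polyval(np.polyfit(x[k],r[k],1),x);w=np.clip(b-r-4,0,None);u=(w*x).sum()/w.sum();print("mark",v,u.round(2),A(u,v))
print(g[148:168,206:222].astype(int))
m=(g-np.minimum(np.roll(g,7,1),0));
c2=cv2.HoughCircles
E
```

```text
mark 161 213.86 (np.float64(-3.06), np.float64(90.0))
mark 162 213.54 (np.float64(-2.7), np.float64(87.3))
mark 163 213.39 (np.float64(-2.6), np.float64(84.6))
mark 164 213.26 (np.float64(-2.54), np.float64(81.9))
mark 165 213.19 (np.float64(-2.59), np.float64(79.2))
mark 166 213.23 (np.float64(-2.85), np.float64(76.6))
[[ 97  96  93  93 107 126 127 116 112 123 135 132 111  98  96  97]
 [ 98  95  90  90 111 133 128 108 102 121 144 142 112  90  86  89]
 [100  95  86  86 113 139 130 107 102 123 149 146 111  83  77  82]
 [103  98  87  85 113 144 142 125 124 140 154 144 105  74  68  73]
 [107 104  95  90 113 149 156 150 151 158 158 137  94  62  56  64]
 [109 108 102  95 112 146 162 164 164 165 156 128  85  56  51  58]
 [109 108 105 100 107 135 159 166 165 161 144 111  75  54  50  55]
 [106 107 106 103 104 125 151 163 162 150 124  89  61  51  50  52]
 [104 105 105 104 103 116 143 158 155 134 101  70  53  51  50  50]
 [102 103 104 105 105 114 134 148 141 113  79  57  51  51  51  51]
 [101 100 101 104 110 118 126 132 119  89  63  53  51  50  50  51]
 [102 101 102 106 115 124 123 114  96  75  63  61  58  57  55  55]
 [116 117 119 124 133 140 131 106  86  85  90  92  87  82  78  76]
 [151 154 156 160 164 167 150 116 102 122 137 138 133 126 119 115]
 [186 188 189 191 192 188 167 127 125 157 175 178 174 169 163 157]
 [201 202 201 202 201 195 170 131 137 176 196 198 197 195 192 187]
 [198 197 197 196 194 186 161 125 138 178 197 202 203 203 203 200]
 [179 175 173 171 167 158 135 107 123 162 183 191 195 197 200 202]
 [142 136 133 130 125 119 103  86  97 128 151 162 168 173 181 191]
 [109 106 106 105 103 101  95  84  82  97 115 124 127 135 146 162]]
```

```bash
python3 - <<'E'
from h import *
im=np.mean([manip.snapshot("scene").astype(float) for _ in range(8)],0).astype(np.uint8);cv2.imwrite("pics/s5raw.png",im)
c=np.array([.5009,.1696])
P=lambda r,a,z=.108:proj("scene",[*(c+r*np.array([np.cos(np.radians(a)),np.sin(np.radians(a))])),z])
print(P(.084,-2.5),P(.093,-2.5),P(.12,-2.5))
u,v=P(.09,-2.5).astype(int);x0,y0=u-30,v-22
cv2.imwrite("pics/s5.png",cv2.resize(im[y0:y0+45,x0:x0+60],None,fx=12,fy=12,interpolation=cv2.INTER_CUBIC));print(x0,y0)
E
```

```text
[206.54951583 198.52873806] [204.57831085 197.1847359 ] [198.78731275 193.23542985]
175 175
```

View pics/s5.png

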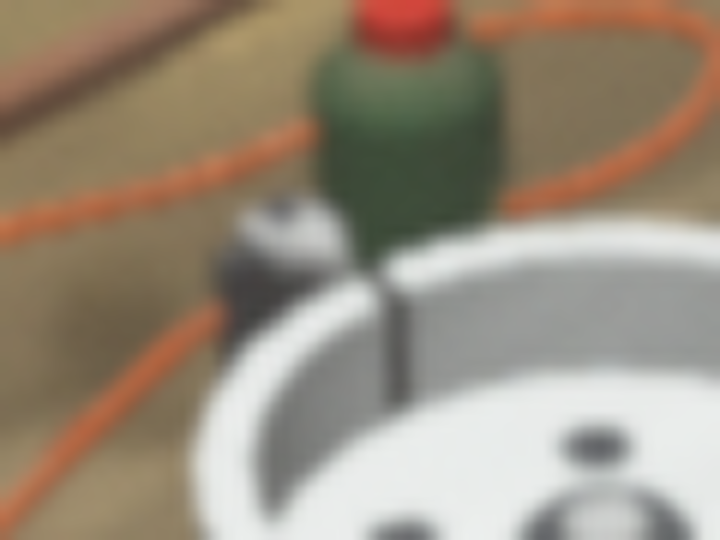

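The scene view agrees. The mark's outer end at (383,277) lies on the line of the blade running through (285,207) and (350,262), to within about half a degree. The handle is untouched and the gripper is clear, so I'm handing in.

```bash
python3 -c "
from station import manip
s=manip.state();print(s['t'],abs(s['qvel']).max());print(manip.close_job())"
```

```text
17.35 0.002234444498064928
the job is handed in; nothing more can be done
None
```

The job is handed in at 17.35 s: I pushed the isolator handle to its off stop, over the hasp, then turned the pulley until its mark stood at the pointer tip, within about half a degree by both cameras, and let go; nothing else was touched.

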